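# Set up the stall's price card and hold a spring clip open around its edge

## Task

Stand the price card upright in the middle of the narrow raised shelf, lined up with the shelf, and let go of it. Then take the yellow spring clip by its tails, squeeze it wide open and bring it to one of the card's two upright side edges so that the edge sits well inside the gaping jaws without the clip touching the card. Finish there, still holding the clip open in the air for the vendor to slip a note in: do not let go, and leave the bowl, glass, jar and calculator where they are.

Things in the scene. Friction and masses are not known exactly. Their poses are not given: they have to be found in the camera images.
- sign: Price card, loose, 220 g: white foam board with a red band and pictures on both faces, 8 mm thick (x), 100 mm wide (y), on a black foot 34 (x) by 90 (y) by 12 mm. The board spans 12 to 112 mm above the foot's underside. Origin: centre of the foot's underside, z up. Upright side edges at y = +50 and -50 mm. Starts standing on the table; can be pinched across its thickness at the top.
- ledge: Narrow raised shelf, fixed to the table: wooden board 44 mm deep (x), 200 mm long (y), 10 mm thick, on two blue posts, top face 70 mm above the table. Origin on the table under its centre, y along its length.
- ledge_top (a point): Centre of the shelf's top face, axes as ledge (x across its 44 mm, y along its length).
- clip: Yellow spring clip, red jaw lips, loose, 60 g, lying on its side on the table, 24 mm high: it opens and shuts in the horizontal plane. Origin: axis of the hinge pin (grey, 14 mm across), at the underside. x out through the jaws (to +46 mm), y across, z up. Two tails spread in a V to x = -60 mm; shut, the lips meet and the tails are 50 mm wide over their ends.
- clip_mouth (a point): Midpoint between the two jaw lips, x = +42 mm, y = 0, 12 mm above the clip's underside; axes as clip. The space behind the lips is free back to x = +7 mm (the pin).
- clip_tails (a point): Midpoint between the tails where best squeezed, x = -45 mm, 12 mm above the clip's underside; axes as clip. Here the tails measure about 43 mm over their outsides when shut, 18 mm and parallel when fully open. Squeezing them together along y opens the jaws: about 5 N to start, 9 N to open fully, 20 N holds it firmly at the stop. It shuts by itself when let go.
- clip_left (a joint): Opening angle of one jaw (the other turns equally): 0 shut, 0.30 rad fully open at the stop, lips then 24 mm apart.
- bowl: Bystander: terracotta bowl, 90 mm across, 45 mm high, loose; origin under its centre.
- tumbler: Bystander: upturned glass, 66 mm across at the bottom, 90 mm high, loose; origin under its centre.
- jar: Bystander: amber coffee jar, 60 mm across, 85 mm high, loose; origin under its centre.
- calculator: Bystander: black calculator, 115 mm by 75 mm, 17 mm high, loose; origin under its centre.
There are look-alikes about, which are no part of the job. Of the things like the ledge, leave any that is turquoise; of the rest the smaller one is meant.

How it is judged:
By the outcome, as a careful person would: the job done as asked, in the order asked, and still so for the second after the job is handed in, while the arm keeps its last pose, push and grip.
It also fails if it takes over 64 s, if anything falls off the work surface, if the arm or the gripper's body presses on something with over 40 N, if the wrist force passes 120 N, or if a joint passes its speed limit or range.

## Robot

A 7-joint arm with a two-finger parallel gripper is mounted at the origin on the work surface. World frame = base frame: x ahead of the robot, y to its left, z up, the work surface at z = 0. Lengths are in m, angles in rad, forces in N, time in s.
With the tool pointing down it reaches from about 0.425 to 0.925 m from the base axis. Payload 6.8 kg.
Tool frame: the origin (TCP) lies midway between the tips of the shut fingers; the grasp point (between the pads) lies 19 mm behind it; x points along the fingers, y is the direction in which the jaws open and shut, and the axes are right-handed (so a half turn about x gives the same grasp; the last joint's range is limited). The gripper opens to 85 mm and grips with 20 to 120 N. Pads are 22 mm wide; open, the fingers measure 114 mm over their backs; the gripper's body (76 mm by 85 mm) begins 54 mm behind the grasp point. The pads swing forward as they close: fully open they stand 13 mm farther back than shut.
Start: joints at [1.233, 0.477, 0.022, 1.555, -0.011, 1.109, -0.083], TCP at [0.154, -0.657, 0.231] pointing down, gripper open.
Joint ranges: [-2.96, 2.96], [-0.34, 2.1], [-1.41, 1.46], [0.24, 2.44], [-1.37, 4.51], [0.17, 1.92], [-2.96, 2.96]. Speed limits (rad/s): [2.39, 2.39, 3.14, 3.14, 3.14, 3.14, 3.14].

## Interface

Orientations are given as a rotation vector (axis times angle).
In Python, from bench import r, viewer, nets gives the robot as it stands.
- The arm moves only by the shell command python3 -m pendant 'ROWS' [FORCE]. ROWS is JSON, one flat list of numbers, 5 for each row, row after row: the finger opening in mm, from 0 to 85.4, then the shift along the tool's x, y, z in mm, then the turn about the tool's x in rad. A call has 1 to 20 rows; each row shifts and turns the commanded pose from where the row before left it, along the tool's axes as they then stand; what a row does not reach is not made up. A row lasts 1/8 s, in which the tool goes at most 62.5 mm and 10.7 degrees, less where a joint would pass 70% of its speed; a pose out of reach is approached as far as the arm can. A call with a gripper value outside its range is refused whole. The fingers move at their own pace and stop on an object; FORCE is the grip in N (left out, the last holds). Time passes only in rows, so rows that do not move let the fingers close. It gives the time, the measured TCP pose, the force and the opening at its end, in the units of the state.
- r.get_obs(): the state, without advancing time (a new reading comes with each control period).
- viewer.grab_frame(name): name is "scene" or "top"; returns (picture, depth): 480x640x3 uint8, red, green, blue; 480x640 float32, m along the optical axis (not along the pixel's ray), 0 where there is no reading.
- viewer.calibration(name): a dict with "mtx" (3x3 intrinsics, pixels), "distortion" ([k1, k2, p1, p2, k3] as OpenCV has them; the pictures are not rectified), "world_to_cam" (4x4, takes a point from world to camera coordinates). Camera axes: x right, y up, looking along -z (the intrinsics and any distortion apply to the point x, -y, -z); pixel columns grow to the right and rows downward; lengths in m; the calibration is good to about 2 mm. A picture is of the moment at which its call begins. calibration takes no time and is no camera call.
- r.hand_in(): hands the job in, once; it reports no verdict.
Trained networks look in the newest picture that a camera, given by its name, has taken for a name from the list of things; names that differ only in an ending like _2 or _b are one class to them, and where a whole thing is asked for, a point or a joint stands for the part that bears it (a point fixed in the world has none). Each returns a list of dicts, best first, with "score" (0 to 1); they miss things now and then, are a little off and sometimes report something else, mostly with a low value. They report only what shows in the picture. A call takes as long as a camera call. They do not tell look-alikes from the thing itself.
- nets.look_for(name, camera): "location" ([x, y, z] in m, in world coordinates, good to about 4 mm: the middle of the surface that is visible of it).
- nets.silhouettes(name, camera): "mask" (480x640 bool, what is visible of it).
The state is a dict: "clock": time; "joints": joint angles; "qvel": joint speeds; "tau": joint torques, N m; "tcp_pos": TCP position; "orientation": TCP orientation; "contact_force": force on the tool from outside, world axes, zero at the start; "moment": the same for the moment, N m; "grip_width": finger opening in m.
Only numpy, scipy, OpenCV 4.12 (cv2) and the standard library are available. Lean on these libraries where they do the work, as an engineer would, in place of code of your own. Each camera call takes 0.05 s, during which the arm holds its last target. There are 200 camera calls.

## Working session

There is one attempt and no reset: what is moved stays moved. The work goes in short steps, Python scripts to look and compute and a shell command to move; the robot and the scene stay as the last step left them, time stands still between calls to the robot, and variables do not carry over. Pictures are saved under pics/ and viewed, about 8 in all and at most 12, crops included, and the job is handed in when it is done.

```bash
ls; mkdir -p pics
cat > h.py <<'E'
import numpy as np, cv2
from scipy.spatial.transform import Rotation as R
from bench import r, viewer, nets
def grab(n):
    p,d=viewer.grab_frame(n); return p,d,viewer.calibration(n)
def cloud(d,c):
    v,u=np.mgrid[0:480,0:640]
    pts=np.stack([u,v],-1).reshape(-1,1,2).astype(float)
    n=cv2.undistortPoints(pts,np.array(c["mtx"]),np.array(c["distortion"])).reshape(480,640,2)
    P=np.stack([n[...,0]*d,-n[...,1]*d,-d,np.ones_like(d)],-1)
    W=P@np.linalg.inv(np.array(c["world_to_cam"])).T
    W=W[...,:3]; W[d==0]=np.nan
    return W
def proj(X,c):
    T=np.array(c["world_to_cam"]); X=np.atleast_2d(X)
    q=X@T[:3,:3].T+T[:3,3]; q=q*[1,-1,-1]
    return cv2.projectPoints(q,np.zeros(3),np.zeros(3),np.array(c["mtx"]),np.array(c["distortion"]))[0].reshape(-1,2)
def save(p,n): cv2.imwrite("pics/"+n,p[...,::-1])
E
python3 - <<'E'
from h import *
o=r.get_obs(); print(o)
print(R.from_rotvec(o["orientation"]).as_matrix().round(3))
for cam in ["top","scene"]:
    p,d,c=grab(cam); save(p,cam+"0.png"); np.savez(cam+"0.npz",p=p,d=d)
    T=np.linalg.inv(c["world_to_cam"]); print(cam,T[:3,3].round(3),-T[:3,2].round(3))
    for n in ["sign","ledge","clip","bowl","tumbler","jar","calculator","clip_tails","clip_mouth"]:
        print(cam,n,[(np.round(x["location"],3).tolist(),round(x["score"],2)) for x in nets.look_for(n,cam)])
E
```

```text
pics
{'clock': 0.0, 'joints': array([ 1.23293216,  0.47775435,  0.02236621,  1.55645025, -0.01150656,
        1.10930148, -0.0830838 ]), 'qvel': array([ 0.00098442,  0.00013959,  0.00013873, -0.00021656,  0.00063303,
       -0.00059589, -0.00021108]), 'tau': array([ 2.70537821e-04, -5.96452045e+01,  1.60841949e+00, -2.81199610e+01,
        1.25552362e-02,  9.17872967e-03, -1.61556965e-06]), 'tcp_pos': array([ 0.15356706, -0.65669367,  0.23035741]), 'orientation': array([ 2.10011128,  0.24423818, -2.10083152]), 'contact_force': array([-0.11378258, -0.22938871, -0.49776116]), 'moment': array([ 0.03433186, -0.01080777, -0.05313427]), 'grip_width': 0.08579508981543911}
[[-0.001  0.228 -0.974]
 [ 0.002 -0.974 -0.228]
 [-1.    -0.002  0.   ]]
top [ 0.395 -0.054  1.243] [ 0.112 -0.004 -0.994]
top sign [([0.448, -0.218, 0.024], 0.8), ([0.683, 0.305, 0.085], 0.39)]
top ledge [([0.647, -0.46, 0.07], 0.95), ([0.292, -0.37, 0.093], 0.72), ([0.619, -0.035, 0.071], 0.59)]
top clip [([0.442, 0.245, 0.022], 0.72), ([0.449, -0.217, 0.025], 0.43)]
top bowl []
top tumbler [([0.677, -0.255, 0.091], 0.92
[... 252 characters left out ...]
 0.02, 0.016], 0.49)]
scene [ 1.023 -0.883  0.709] [-0.426  0.715 -0.554]
scene sign [([0.455, -0.232, 0.059], 0.58), ([0.437, 0.24, 0.017], 0.47)]
scene ledge [([0.622, -0.063, 0.067], 0.86), ([0.308, -0.407, 0.094], 0.86), ([0.653, -0.48, 0.067], 0.81), ([0.694, 0.29, 0.057], 0.62), ([0.41, 0.237, 0.018], 0.16)]
scene clip []
scene bowl [([0.433, 0.017, 0.032], 0.56)]
scene tumbler [([0.693, -0.282, 0.06], 0.57)]
scene jar [([0.695, 0.291, 0.057], 0.58)]
scene calculator [([0.773, 0.007, 0.02], 0.96), ([0.624, -0.063, 0.069], 0.33)]
scene clip_tails [([0.438, 0.239, 0.015], 0.68), ([0.694, -0.283, 0.059], 0.19)]
scene clip_mouth [([0.44, 0.24, 0.018], 0.67), ([0.456, -0.228, 0.053], 0.47)]
```

View pics/top0.png

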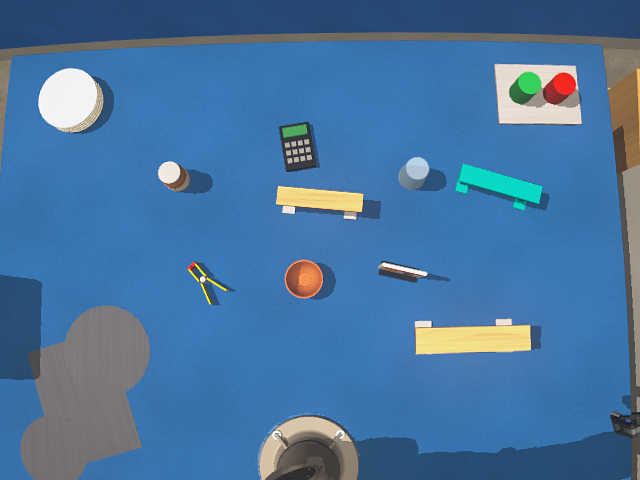

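View pics/scene0.png

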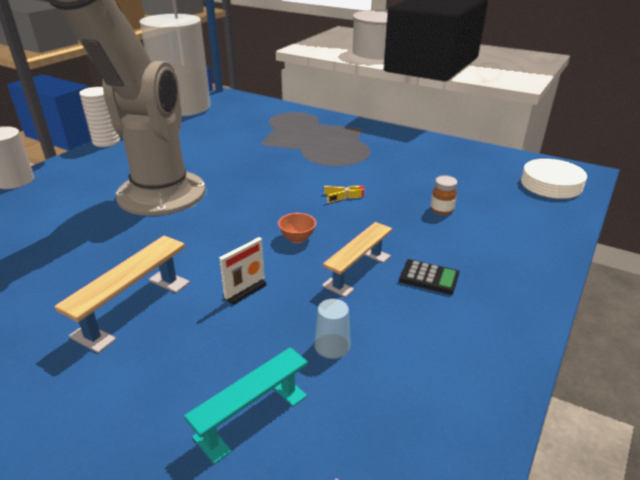

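The top view shows the price card at about (403,271), the small wooden shelf at (320,199) and the clip at (205,282) with its red lips up-left. The turquoise shelf (500,185) and the long, higher wooden shelf (473,340) are the look-alikes. Next I measure poses from depth.

```bash
cat > m.py <<'E'
from h import *
def rect(P):
    (cx,cy),(w,h),a=cv2.minAreaRect((P[:,:2]*1000).astype(np.float32))
    if w<h: w,h,a=h,w,a+90
    return np.round([cx,cy,w,h,(a+90)%180-90],1)   # long axis angle deg from world x
def sel(W,x0,x1,y0,y1,z0,z1):
    return W[(W[...,0]>x0)&(W[...,0]<x1)&(W[...,1]>y0)&(W[...,1]<y1)&(W[...,2]>z0)&(W[...,2]<z1)]
E
python3 - <<'E'
from m import *
for cam in ["top","scene"]:
    f=np.load(cam+"0.npz"); p,d=f["p"],f["d"]; c=viewer.calibration(cam); W=cloud(d,c)
    print(cam,"table z",np.nanmedian(sel(W,.5,.58,.05,.2,-.02,.02)[:,2]))
    for n,b in dict(ledge=(.54,.70,-.2,.1,.06,.085),signtop=(.38,.52,-.32,-.12,.09,.13),signall=(.38,.52,-.32,-.12,.025,.13),foot=(.38,.52,-.32,-.12,.006,.015),clip=(.37,.52,.17,.32,.012,.04)).items():
        P=sel(W,*b); 
        if len(P)>5: print(n,len(P),rect(P),np.median(P,0).round(4),P[:,2].max().round(4))
    hsv=cv2.cvtColor(p,cv2.COLOR_RGB2HSV); 
    reg=(W[...,0]>.37)&(W[...,0]<.52)&(W[...,1]>.17)&(W[...,1]<.32)
    red=reg&((hsv[...,0]<8)|(hsv[...,0]>172))&(hsv[...,1]>120)&(hsv[...,2]>80)
    yel=reg&(hsv[...,0]>20)&(hsv[...,0]<35)&(hsv[...,1]>120)
    gry=reg&(hsv[...,1]<70)&(hsv[...,2]>120)
    for n,m in zip("ryg",(red,yel,gry)): print(n,m.sum(),W[m].mean(0).round(4), W[m][:,2].max().round(4) if m.any() else 0, np.argwhere(m).mean(0).round(1))
    print(rect(W[yel]))
    if cam=="top": save(cv2.resize(p[250:315,175:440],None,fx=3,fy=3,interpolation=cv2.INTER_CUBIC),"crop0.png")
E
```

```text
top table z -0.0009820509183625648
ledge 1657 [618.6 -37.7 200.3  45.5  84. ] [ 0.618  -0.0371  0.0689] 0.0769
signtop 203 [ 450.5 -222.1   98.1    8.8   75.7] [ 0.4507 -0.2211  0.1106] 0.1174
signall 299 [ 450.5 -222.    98.3    8.9   75.8] [ 0.4497 -0.2194  0.1086] 0.1174
foot 261 [ 442.  -227.8  166.9  133.5  -85.2] [ 0.4441 -0.2193  0.0111] 0.0149
clip 251 [434.3 240.5 103.   49.5  41.7] [0.4387 0.2422 0.0214] 0.0299
r 31 [0.4707 0.2709 0.0209] 0.0285 [265.8 191.3]
y 149 [0.4344 0.2376 0.02  ] 0.0299 [280.9 205.1]
g 56 [0.4324 0.2423 0.0116] 0.0269 [281.8 204. ]
[427.9 241.4 100.6  49.4  48.2]
scene table z 0.0004898163560594915
ledge 1289 [621.5 -35.7 206.6  47.4  83.5] [ 0.6236 -0.0502  0.0699] 0.0737
signtop 521 [ 453.8 -220.9  101.9   13.8   76.2] [ 0.4557 -0.2258  0.104 ] 0.1147
signall 1599 [ 454.5 -221.1  102.3   15.9   74.8] [ 0.4558 -0.2258  0.0735] 0.1147
foot 310 [ 462.4 -224.3   96.1   34.2   64.3] [ 0.4633 -0.2298  0.012 ] 0.015
clip 318 [438.3 241.5 101.8  57.8  40.3] [0.4378 0.2408 0.02  ] 0.0276
r 15 [0.4762 0.2735 0.0174] 0.0259 [189.7 361.7]
y 368 [0.4353 0.2358 0.0152] 0.0272 [192.5 341.8]
g 49 [0.4117 0.2598 0.009 ] 0.0243 [188.8 338.3]
[437.2 239.   92.3  57.2  39.8]
```

View pics/crop0.png

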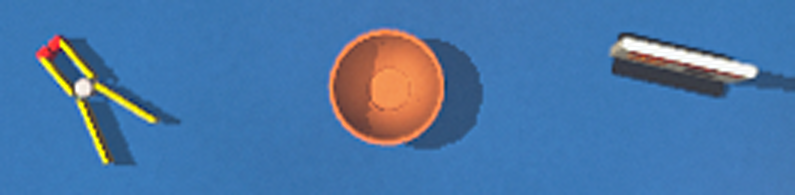

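```bash
cat >> h.py <<'E'
def go(target,yaw):
    "yaw: wanted world angle (deg) of tool y; gives turn then shift (after the turn), mm"
    o=r.get_obs(); M=R.from_rotvec(o["orientation"])
    y=M.as_matrix()[:,1]; cur=np.degrees(np.arctan2(y[1],y[0]))
    dy=(yaw-cur+90)%180-90
    t=-np.radians(dy); M2=M*R.from_rotvec([t,0,0])
    print("cur yaw",cur.round(2),"tcp",o["tcp_pos"].round(4),"turn",round(t,4),"shift",(M2.inv().apply(np.array(target)-o["tcp_pos"])*1000).round(1),"F",o["contact_force"].round(1),"w",round(o["grip_width"]*1000,1),"j",o["joints"].round(2),"toolx",M.as_matrix()[:,0].round(3), "t",round(o["clock"],2))
E
python3 - <<'E'
from m import *
go([.452,-.2215,.20],-14.2)
c=viewer.calibration("top"); T=np.linalg.inv(c["world_to_cam"])
def back(u,v,z):
    n=cv2.undistortPoints(np.array([[[u,v]]],float),np.array(c["mtx"]),np.array(c["distortion"]))[0,0]
    q=T[:3,:3]@np.array([n[0],-n[1],-1]); o=T[:3,3]; return (o+q*(z-o[2])/q[2]).round(4)
P={n:back(175+a/3-.33,250+b/3-.33,.024) for n,a,b in [("pin",83,88),("lip",50,47),("t1",155,121),("t2",105,163)]}
print(P); m=(P["t1"]+P["t2"])/2; v=P["lip"]-m; print(np.degrees(np.arctan2(v[1],v[0])),np.linalg.norm(v))
E
```

```text
cur yaw -76.83 tcp [ 0.1538 -0.6573  0.2313] turn -1.0931 shift [  31.3  182.2 -495.6] F [-0.6 -0.4  0.5] w 85.7 j [ 1.23  0.48  0.02  1.56 -0.01  1.11 -0.08] toolx [ 0. -0. -1.] t 1.0
{'pin': array([0.4388, 0.2433, 0.024 ]), 'lip': array([0.4716, 0.27  , 0.024 ]), 't1': array([0.4122, 0.1858, 0.024 ]), 't2': array([0.3797, 0.2254, 0.024 ])}
40.40737986983288 0.09934929541773309
```

```bash
python3 -m pendant '[85,0,0,0,-0.182,85,0,0,0,-0.182,85,0,0,0,-0.182,85,0,0,0,-0.182,85,0,0,0,-0.182,85,0,0,0,-0.182,85,2,15,-41,0,85,2,15,-41,0,85,2,15,-41,0,85,2,15,-41,0,85,2,15,-41,0,85,2,15,-41,0,85,2,15,-41,0,85,2,15,-41,0,85,2,15,-41,0,85,2,15,-41,0,85,2,15,-41,0,85,2,15,-41,0,85,0,0,0,0]' 40
python3 - <<'E'
from h import *
go([.452,-.2215,.082],-14.2)
E
```

```text
clock: 3.38
tcp_pos: [0.4516, -0.2213, 0.2076]
orientation: [1.387, 1.084, -1.384]
contact_force: [0.1, -0.3, 0.3]
grip_width: 0.085
cur yaw -13.9 tcp [ 0.4516 -0.2213  0.2076] turn 0.0053 shift [125.6   0.3   0.3] F [ 0.1 -0.3  0.3] w 85.0 j [ 0.74  0.26 -0.47  1.96  0.14  0.95 -0.04] toolx [ 0.001  0.001 -1.   ] t 3.38
```

```bash
python3 -m pendant '[60,18,0,0,0.005,60,18,0,0,0,60,18,0,0,0,60,18,0,0,0,60,18,0,0,0,60,18,0,0,0,60,12,0,0,0,60,5,0,0,0,60,0,0,0,0,0,0,0,0,0,0,0,0,0,0,0,0,0,0,0,0,0,0,0,0,0,0,0,0,0,0,0,0,0,0,0,0,0,0,0]' 40
python3 - <<'E'
from h import *
go([.452,-.2215,.082],-14.2)
p,d,c=grab("scene"); save(cv2.resize(p[200:320,180:330],None,fx=4,fy=4),"s1.png")
E
```

```text
clock: 5.38
tcp_pos: [0.4497, -0.2249, 0.0825]
orientation: [1.394, 1.078, -1.394]
contact_force: [0.3, -0.1, 3.1]
grip_width: 0.0071
cur yaw -14.56 tcp [ 0.4497 -0.2249  0.0825] turn -0.0063 shift [ 0.5  1.4 -3.9] F [ 0.3 -0.1  3.1] w 7.1 j [ 0.68  0.44 -0.42  2.06  0.27  0.69 -0.16] toolx [ 0. -0. -1.] t 5.38
```

View pics/s1.png

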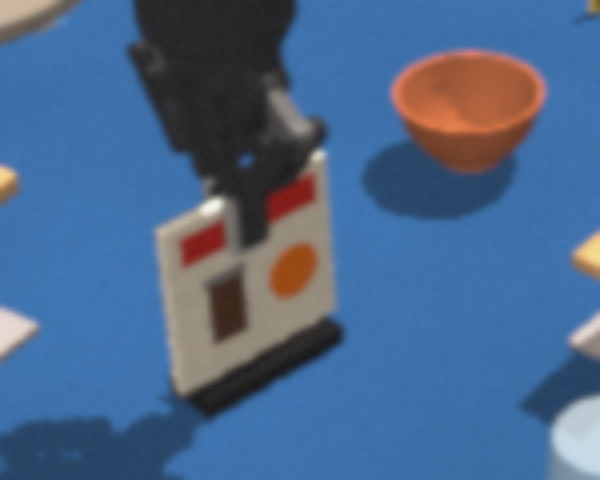

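The card is gripped squarely near its centre (about 3.5 mm off along its width) and standing upright. I'll lift it and carry it over to the shelf.

```bash
python3 -m pendant '[0,-10,0,0,0,0,-25,0,0,0,0,-35,0,0,0,0,-35,0,0,0,0,-25,0,0,0,0,-10,0,0,0,0,0,0,0,0]' 40
python3 - <<'E'
from h import *
go([.6196,-.0407,.195],-6.2)
E
```

```text
clock: 6.3
tcp_pos: [0.4493, -0.2248, 0.2224]
orientation: [1.394, 1.078, -1.394]
contact_force: [0.6, 0.1, -2.2]
grip_width: 0.0074
cur yaw -14.56 tcp [ 0.4493 -0.2248  0.2224] turn -0.1459 shift [  27.3  149.4 -201.4] F [ 0.6  0.1 -2.2] w 7.4 j [ 0.75  0.24 -0.48  1.94  0.13  0.99 -0.04] toolx [ 0. -0. -1.] t 6.3
```

```bash
python3 -m pendant '[0,0,0,0,-0.073,0,0,0,0,-0.073,0,0,8,-10,0,0,0,17,-23,0,0,0,25,-34,0,0,0,25,-34,0,0,0,25,-34,0,0,0,25,-34,0,0,0,16,-22,0,0,0,8.4,-10.4,0,0,0,0,0,0,0,0,0,0,0]' 40
python3 - <<'E'
from m import *
go([.6196,-.0407,.195],-6.2)
for cam in ["top","scene"]:
    p,d,c=grab(cam); W=cloud(d,c)
    hsv=cv2.cvtColor(p,cv2.COLOR_RGB2HSV)
    wood=(hsv[...,0]>12)&(hsv[...,0]<30)&(hsv[...,1]>90)&(W[...,2]>.055)&(W[...,2]<.08)&(abs(W[...,0]-.62)<.1)&(abs(W[...,1]+.037)<.15)
    print(cam,"ledge",wood.sum(),rect(W[wood]))
    foot=sel(W,.57,.67,-.12,.05,.10,.135); print("card low",len(foot),rect(foot) if len(foot)>5 else "")
    hi=sel(W,.57,.67,-.12,.05,.14,.21); print("card",len(hi),rect(hi))
    save(cv2.resize(p[130:300,240:410],None,fx=3,fy=3),cam+"2.png")
a=cv2.imread("pics/top2.png");b=cv2.imread("pics/scene2.png");cv2.imwrite("pics/c2.png",cv2.resize(np.hstack([a,b]),(800,400)))
E
```

```text
clock: 7.8
tcp_pos: [0.619, -0.0421, 0.2219]
orientation: [1.288, 1.155, -1.291]
contact_force: [1.4, 0.1, -1.0]
grip_width: 0.0075
cur yaw -6.3 tcp [ 0.619  -0.0421  0.2219] turn -0.0017 shift [26.9  0.5 -1.5] F [ 1.4  0.1 -1. ] w 7.5 j [ 0.37  0.45 -0.55  1.67  0.26  1.09 -0.36] toolx [-0.001 -0.001 -1.   ] t 7.8
top ledge 443 [625.9  28.6  65.9  44.8  83.8]
card low 0 
card 46 [612.7   3.6  18.    7.5  19.2]
scene ledge 1176 [623.7 -37.1 202.   43.9  84.1]
card low 0 
card 1041 [625.2 -39.5 102.9  36.4  77.7]
```

View pics/c2.png

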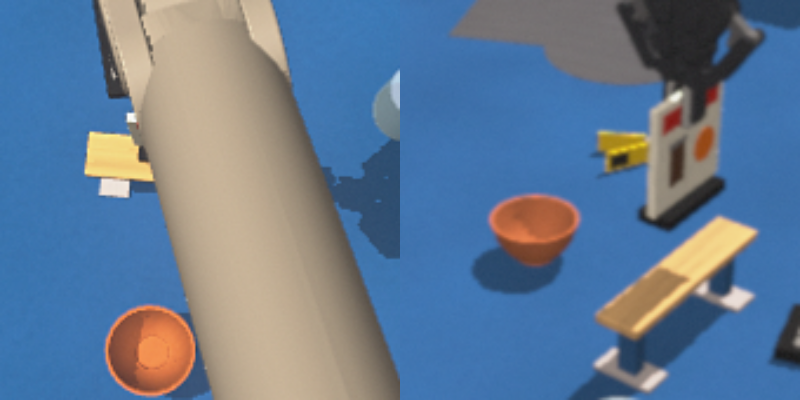

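```bash
python3 -m pendant '[0,12,0,0,0,0,18,0,0,0,0,16,0,0,0,0,10,0,0,0,0,5,0,0,0,0,0,0,0,0,0,0,0,0,0]' 40
python3 - <<'E'
from m import *
go([.6188,-.0415,.1535],-6.2)
p,d,c=grab("scene"); W=cloud(d,c)
hsv=cv2.cvtColor(p,cv2.COLOR_RGB2HSV)
wood=(hsv[...,0]>12)&(hsv[...,0]<30)&(hsv[...,1]>90)&(W[...,2]>.062)&(W[...,2]<.076)&(abs(W[...,0]-.62)<.1)&(abs(W[...,1]+.037)<.15)
L=rect(W[wood]); print("ledge",L,np.median(W[wood][:,2]))
a=np.radians(L[4]); ey=np.array([np.cos(a),np.sin(a)]); ex=np.array([ey[1],-ey[0]])
C=sel(W,.57,.68,-.14,.06,.098,.2); Q=C[:,:2]-L[:2]/1000; x=Q@ex*1000; y=Q@ey*1000; z=C[:,2]
m=(z<.13)&(x>-15)&(x<18); print("face x med",np.median(x[m]),"y range",np.percentile(y[m],[1,99]),"slope deg",np.degrees(np.polyfit(y[m],x[m],1)[0]),m.sum())
C=sel(W,.57,.68,-.14,.06,.082,.094); Q=C[:,:2]-L[:2]/1000;print("foot x",np.percentile(Q@ex*1000,[5,50,95]),"y",np.percentile(Q@ey*1000,[1,99]))
E
```

```text
clock: 8.78
tcp_pos: [0.6202, -0.0406, 0.1619]
orientation: [1.289, 1.155, -1.288]
contact_force: [0.3, 0.9, -1.3]
grip_width: 0.0073
cur yaw -6.19 tcp [ 0.6202 -0.0406  0.1619] turn 0.0002 shift [ 8.4 -1.3  1. ] F [ 0.3  0.9 -1.3] w 7.3 j [ 0.35  0.51 -0.53  1.73  0.3   0.98 -0.39] toolx [ 0.001  0.    -1.   ] t 8.78
ledge [623.6 -38.  202.   43.7  83.3] 0.06996248657304971
face x med 1.9508381524801357 y range [-50.50885146  48.22580753] slope deg 0.5408223660031798 357
foot x [-11.67459116   9.36121884  15.96745604] y [-45.87968967  44.79078382]
```

```bash
python3 -m pendant '[0,4,0,0,0,0,3,0,0,0,0,1.5,0,0,0,0,0.7,0,0,0,0,0,0,0,0,0,0,0,0,0]' 40
```

```text
clock: 9.57
tcp_pos: [0.6198, -0.0407, 0.1525]
orientation: [1.288, 1.156, -1.288]
contact_force: [-1.9, -1.1, 4.2]
grip_width: 0.0075
```

```bash
python3 -m pendant '[12,0,0,0,0,16,0,0,0,0,30,0,0,0,0,50,0,0,0,0,50,0,0,0,0,50,0,0,0,0,50,-5,0,0,0,50,-15,0,0,0,50,-25,0,0,0,50,-35,0,0,0,50,-35,0,0,0,50,-25,0,0,0,50,0,0,0,0]' 40
python3 - <<'E'
from m import *
go([.40,.21,.2],-50)
p,d,c=grab("scene"); W=cloud(d,c); save(cv2.resize(p[180:330,290:440],None,fx=3.5,fy=3.5),"s3.png")
hsv=cv2.cvtColor(p,cv2.COLOR_RGB2HSV)
wood=(hsv[...,0]>12)&(hsv[...,0]<30)&(hsv[...,1]>90)&(W[...,2]>.062)&(W[...,2]<.076)&(abs(W[...,0]-.62)<.1)&(abs(W[...,1]+.037)<.15)
L=rect(W[wood]); print("ledge",L)
a=np.radians(83.8); ey=np.array([np.cos(a),np.sin(a)]); ex=np.array([ey[1],-ey[0]])
C=sel(W,.57,.68,-.14,.06,.086,.2); Q=C[:,:2]-L[:2]/1000; x=Q@ex*1000; y=Q@ey*1000; z=C[:,2]
for z0,z1 in [(.09,.115),(.115,.14),(.14,.17)]:
    m=(z>z0)&(z<z1)&(x>-15)&(x<15); print("face x med",np.median(x[m]),"y",np.percentile(y[m],[1,99]),"slope deg",np.degrees(np.polyfit(y[m],x[m],1)[0]),m.sum())
C=sel(W,.57,.68,-.14,.06,.074,.085); Q=C[:,:2]-L[:2]/1000;print("foot x",np.percentile(Q@ex*1000,[5,50,95]),"y",np.percentile(Q@ey*1000,[1,99]))
E
```

```text
clock: 11.2
tcp_pos: [0.6211, -0.0403, 0.2955]
orientation: [1.291, 1.152, -1.284]
contact_force: [0.7, -0.4, 0.2]
grip_width: 0.05
cur yaw -6.18 tcp [ 0.6211 -0.0403  0.2955] turn 0.7647 shift [  94.2 -334.2    8.9] F [ 0.7 -0.4  0.2] w 50.0 j [ 0.38  0.39 -0.56  1.59  0.22  1.22 -0.33] toolx [ 0.006 -0.    -1.   ] t 11.2
ledge [623.2 -36.7 203.4  44.4  83.8]
face x med 2.0752365615122113 y [-50.95595168  49.34745847] slope deg 0.9960124117472002 272
face x med 2.1515643426872972 y [-51.56233988  48.73518917] slope deg 0.9588061714401668 297
face x med 2.291851618299563 y [-51.0314048  47.5723431] slope deg 1.2727216276714808 357
foot x [-9.54353198  9.30473785 15.92085955] y [-47.99676102  44.6552853 ]
```

View pics/s3.png

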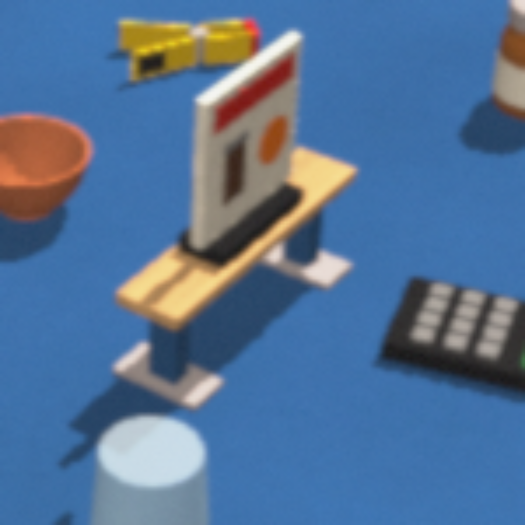

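The card stands upright, centred within about 2 mm and 1° off the shelf line, and the gripper is clear of it. The clip is still untouched, so I'll go above its tails.

```bash
python3 -m pendant '[70,0,0,0,0.15,70,0,0,0,0.15,70,0,0,0,0.15,70,0,0,0,0.15,70,0,0,0,0.158,70,0,-20,0,0,70,0,-40,1,0,70,0,-45,1,0,70,20,-45,1,0,70,30,-45,2,0,70,30,-45,1,0,70,30,-45,1,0,70,20,-30,1,0,70,10,-15,0,0,70,0,0,0,0,70,0,0,0,0]' 20
python3 - <<'E'
from m import *
go([.4045,.2135,.005],-49.6)
p,d,c=grab("scene"); save(cv2.resize(p[100:260,270:430],None,fx=3.5,fy=3.5),"s4.png")
E
```

```text
clock: 13.25
tcp_pos: [0.3999, 0.2052, 0.1524]
orientation: [1.812, 0.667, -1.811]
contact_force: [1.6, -0.4, -0.1]
grip_width: 0.0702
cur yaw -49.54 tcp [0.3999 0.2052 0.1524] turn 0.001 shift [147.4  -3.4  -8.9] F [ 1.6 -0.4 -0.1] w 70.2 j [-0.09  0.27 -0.59  2.12  0.2   0.81 -1.67] toolx [ 0. -0. -1.] t 13.25
```

View pics/s4.png

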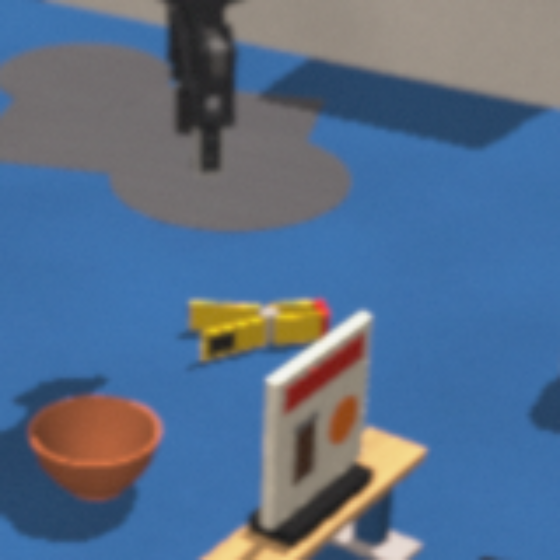

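```bash
python3 -m pendant '[70,5,-1.4,-4,0,70,15,-1,-3,0,70,20,-1,-2,0,70,20,0,0,0,70,20,0,0,0,70,20,0,0,0,70,12,0,0,0,70,5,0,0,0,70,0,0,0,0]' 20
python3 - <<'E'
from m import *
go([.4045,.2135,.005],-49.6)
E
```

```text
clock: 14.42
tcp_pos: [0.4045, 0.214, 0.035]
orientation: [1.812, 0.667, -1.813]
contact_force: [-0.4, 1.0, 0.4]
grip_width: 0.0702
cur yaw -49.62 tcp [0.4045 0.214  0.035 ] turn -0.0003 shift [30.   0.4  0.3] F [-0.4  1.   0.4] w 70.2 j [-0.22  0.48 -0.48  2.18  0.41  0.57 -1.87] toolx [-0. -0. -1.] t 14.43
```

```bash
python3 -m pendant '[70,12,0,0,0,70,10,0,0,0,70,6,0,0,0,70,2,0,0,0,60,0,0,0,0,52,0,0,0,0,46,0,0,0,0,42,0,0,0,0,38,0,0,0,0,34,0,0,0,0,30,0,0,0,0,26,0,0,0,0,22,0,0,0,0,18,0,0,0,0,10,0,0,0,0,10,0,0,0,0,10,0,0,0,0,10,0,0,0,0]' 25
python3 - <<'E'
from m import *
go([.4045,.2135,.005],-49.6)
p,d,c=grab("scene"); q,d,c=grab("top")
a=cv2.resize(p[150:230,290:390],(400,320),interpolation=cv2.INTER_CUBIC);b=cv2.resize(q[240:320,160:260],(400,320),interpolation=cv2.INTER_CUBIC)
save(np.hstack([a,b]),"s5.png")
E
```

```text
clock: 16.68
tcp_pos: [0.4051, 0.2148, 0.0062]
orientation: [1.814, 0.667, -1.81]
contact_force: [-2.2, -1.3, 11.2]
grip_width: 0.0168
cur yaw -49.59 tcp [0.4051 0.2148 0.0062] turn 0.0002 shift [1.2 0.6 1.3] F [-2.2 -1.3 11.2] w 16.8 j [-0.26  0.53 -0.44  2.19  0.46  0.5  -1.92] toolx [ 0.002  0.001 -1.   ] t 16.68
```

View pics/s5.png

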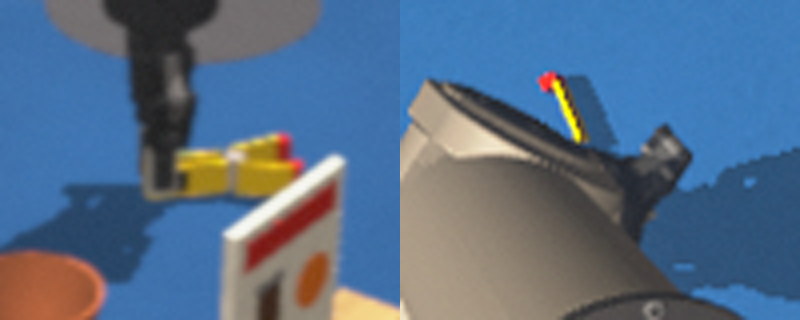

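The jaws gape wide with the fingers at 16.8 mm, so the tails are at the stop. Lifting now, then I'll measure the clip in the hand.

```bash
python3 -m pendant '[10,-3,0,0,0,10,-10,0,0,0,10,-25,0,0,0,10,-35,0,0,0,10,-40,0,0,0,10,-40,0,0,0,10,-40,0,0,0,10,-40,0,0,0,10,-30,0,0,0,10,-15,0,0,0,10,0,0,0,0]' 30
python3 - <<'E'
from m import *
a=np.radians(83.8); ey=np.array([np.cos(a),np.sin(a)])
C=np.array([.620,-.0385]); t=C-ey*(.050+.045+.042+.05); print(t)
go([*t,.28],-6.2)
p,d,c=grab("scene"); W=cloud(d,c); save(cv2.resize(p[20:180,280:440],None,fx=3.5,fy=3.5),"s6.png")
o=r.get_obs(); M=R.from_rotvec(o["orientation"])
hsv=cv2.cvtColor(p,cv2.COLOR_RGB2HSV)
for n,lo,hi in [("yel",20,35),("red",0,8)]:
    m=(hsv[...,0]>=lo)&(hsv[...,0]<hi)&(hsv[...,1]>120)&(W[...,2]>.2)&(abs(W[...,0]-.43)<.12)&(abs(W[...,1]-.24)<.12)
    L=M.inv().apply(W[m]-o["tcp_pos"])*1000; print(n,m.sum(),np.percentile(L,[2,50,98],axis=0).round(1))
E
```

```text
clock: 18.15
tcp_pos: [0.4046, 0.214, 0.2836]
orientation: [1.814, 0.666, -1.811]
contact_force: [0.5, 0.0, -1.3]
grip_width: 0.0163
[ 0.59980412 -0.22440623]
cur yaw -49.63 tcp [0.4046 0.214  0.2836] turn -0.758 shift [  3.7 241.4 414.7] F [ 0.5  0.  -1.3] w 16.3 j [-0.02  0.11 -0.64  1.95  0.07  1.1  -1.56] toolx [ 0.001  0.    -1.   ] t 18.15
yel 341 [[-20.  -17.1 -87.2]
 [-10.9  10.9 -58.2]
 [  3.4  24.5 -17.7]]
red 29 [[-19.9 -16.9 -97.7]
 [-15.2  18.  -94. ]
 [  1.4  27.3 -91.4]]
```

View pics/s6.png

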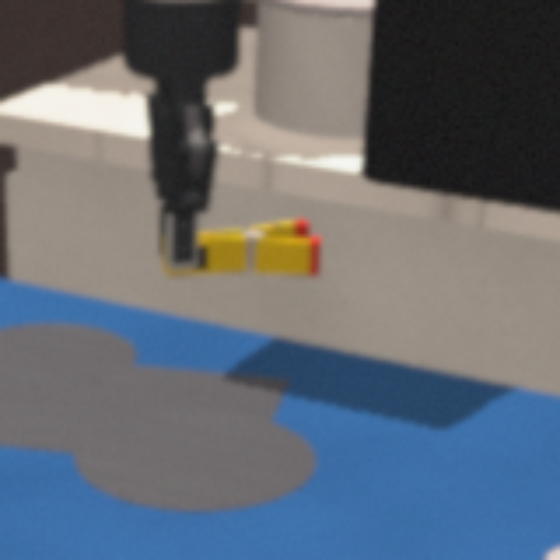

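```bash
python3 -m pendant '[10,0,0,0,-0.15,10,0,0,0,-0.152,10,0,0,0,-0.152,10,0,0,0,-0.152,10,0,0,0,-0.152,10,0,8,14,0,10,0,15,26,0,10,0,22,38,0,10,0,22,38,0,10,0,22,38,0,10,0,22,38,0,10,0,22,38,0,10,0,22,38,0,10,0,22,38,0,10,0,22,38,0,10,0,22,38,0,10,0,14,24,0,10,0,6,9,0,10,0,0,0,0,10,0,0,0,0]' 30
cat > k.py <<'E'
from m import *
def clipcard(name=None):
    go([.5998,-.2244,.28],-6.2)
    p,d,c=grab("scene"); W=cloud(d,c); hsv=cv2.cvtColor(p,cv2.COLOR_RGB2HSV)
    a=np.radians(83.8); ey=np.array([np.cos(a),np.sin(a)]); ex=np.array([ey[1],-ey[0]])
    C=np.array([.620,-.0385])
    def loc(P): Q=(P[:,:2]-C)*1000; return np.c_[Q@ex,Q@ey,P[:,2]*1000]
    near=(abs(W[...,0]-.61)<.1)&(W[...,1]>-.3)&(W[...,1]<.06)&(W[...,2]>.09)
    card=near&~((hsv[...,0]>20)&(hsv[...,0]<35)&(hsv[...,1]>140))&(W[...,2]<.18)&(W[...,2]>.09)
    L=loc(W[card]); L=L[(abs(L[:,0])<18)&(abs(L[:,1])<65)]
    print("card",len(L),"x med",np.median(L[:,0]).round(1),"y",np.percentile(L[:,1],[1,5,95,99]).round(1),"slope",np.degrees(np.polyfit(L[:,1],L[:,0],1)[0]).round(2))
    for n,m in [("yel",(hsv[...,0]>=20)&(hsv[...,0]<35)&(hsv[...,1]>140)),("red",((hsv[...,0]<8)|(hsv[...,0]>173))&(hsv[...,1]>140)&(W[...,1]<-.05))]:
        m=m&near; L=loc(W[m]); print(n,len(L))
        if len(L): print(np.percentile(L,[2,50,98],axis=0).round(1))
        if n=="red": # split into blobs
            k,lab,st,ce=cv2.connectedComponentsWithStats(m.astype(np.uint8))
            for i in range(1,k):
                if st[i,4]>3: print("  blob",st[i,4],ce[i].round(1),np.percentile(loc(W[lab==i]),[2,50,98],axis=0).round(1).tolist())
    if name: save(cv2.resize(p[110:310,240:440],None,fx=3,fy=3,interpolation=cv2.INTER_CUBIC),name)
E
python3 -c "
from k import *
clipcard('s7.png')"
```

```text
clock: 20.7
tcp_pos: [0.5991, -0.2227, 0.2828]
orientation: [1.287, 1.158, -1.287]
contact_force: [-0.3, 0.8, -0.8]
grip_width: 0.016
cur yaw -6.07 tcp [ 0.5991 -0.2227  0.2828] turn 0.0024 shift [2.8 0.8 1.6] F [-0.3  0.8 -0.8] w 16.0 j [ 0.53  0.4  -0.36  1.57  0.15  1.2   0.03] toolx [-0.001  0.001 -1.   ] t 20.7
card 1061 x med 5.2 y [-49.2 -47.5  45.3  50.2] slope 1.14
yel 400
[[  -7.6 -196.1  279.6]
 [  11.6 -134.7  291.9]
 [  22.6 -100.9  308.1]]
red 67
[[ -15.  -151.2  159.1]
 [   6.   -30.8  170.4]
 [  36.4  -13.   323.8]]
  blob 8 [342.9 165. ] [[14.3, -96.7, 297.4], [21.0, -94.5, 299.4], [25.3, -90.7, 301.7]]
  blob 8 [325.9 167.5] [[-15.2, -176.4, 282.9], [-14.3, -97.3, 284.8], [43.4, -93.1, 336.2]]
  blob 7 [344. 172.] [[22.7, -97.0, 282.6], [24.4, -95.9, 286.8], [25.4, -93.2, 293.4]]
  blob 44 [355.  211.5] [[4.3, -35.3, 158.8], [5.9, -23.1, 166.4], [7.3, -12.7, 173.8]]
```

View pics/s7.png

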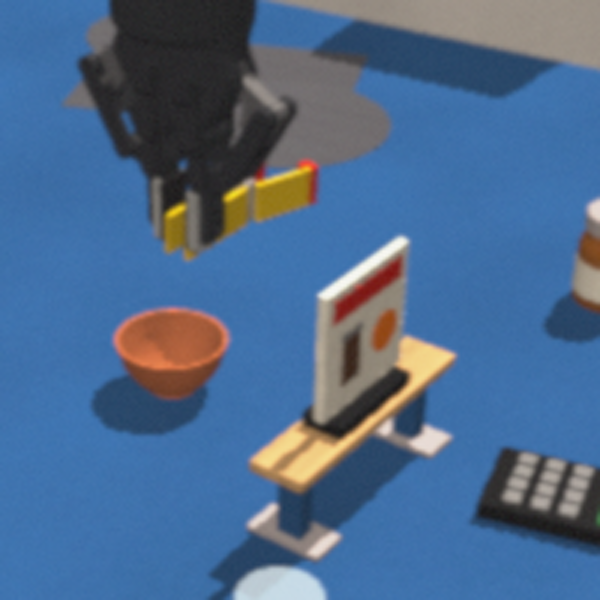

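The open clip is level and lined up outside the card's -y edge, and its lips are about 43 mm short of it. I'll lower it to mid-board height, re-measure, then advance.

```bash
python3 -m pendant '[10,10,-0.6,0,0,10,20,-0.4,0,0,10,25,0,0,0.001,10,25,0,0,0,10,25,0,0,0,10,22,0,0,0,10,15,0,0,0,10,7,0,0,0,10,3,0,0,0,10,0,0,0,0,10,0,0,0,0]' 30
python3 -c "
from k import *
clipcard('s8.png')"
```

```text
clock: 22.12
tcp_pos: [0.5988, -0.2247, 0.1318]
orientation: [1.289, 1.155, -1.288]
contact_force: [-1.1, 0.2, 0.6]
grip_width: 0.0163
cur yaw -6.25 tcp [ 0.5988 -0.2247  0.1318] turn -0.0009 shift [-148.2    1.2   -0.3] F [-1.1  0.2  0.6] w 16.3 j [ 0.51  0.54 -0.34  1.71  0.22  0.92 -0.03] toolx [ 0.001 -0.    -1.   ] t 22.12
card 1058 x med 5.2 y [-48.8 -47.4  45.4  50.6] slope 1.13
yel 289
[[  -9.5 -198.6  129. ]
 [  13.1 -132.9  141.1]
 [  44.4 -102.4  207.8]]
red 60
[[  3.8 -98.3 129.4]
 [  6.3 -28.2 163.2]
 [ 24.5 -11.5 172.4]]
  blob 44 [355.  211.5] [[3.6, -36.3, 158.7], [5.7, -23.3, 166.8], [7.5, -11.4, 172.6]]
  blob 4 [340.5 237. ] [[17.6, -95.9, 147.7], [19.9, -93.7, 148.2], [22.6, -92.1, 148.4]]
  blob 9 [341. 244.] [[22.1, -98.3, 124.3], [23.5, -96.6, 134.0], [24.8, -94.1, 144.7]]
```

View pics/s8.png

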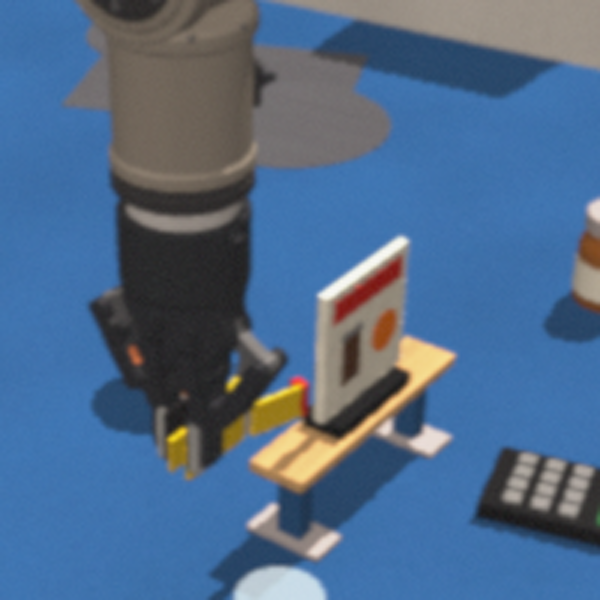

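```bash
python3 -m pendant '[10,0,-0.8,-4,0,10,0,-0.7,-8,0,10,0,0,-10,0,10,0,0,-10,0,10,0,0,-7,0,10,0,0,-3,0,10,0,0,0,0,10,0,0,0,0]' 30
python3 - <<'E'
from k import *
clipcard()
p,d,c=grab("scene"); save(cv2.resize(p[165:285,290:410],(720,720),interpolation=cv2.INTER_CUBIC)[:600],"s9.png")
E
```

```text
clock: 23.18
tcp_pos: [0.6013, -0.1832, 0.1311]
orientation: [1.289, 1.155, -1.29]
contact_force: [0.9, -0.3, 0.0]
grip_width: 0.0164
cur yaw -6.29 tcp [ 0.6013 -0.1832  0.1311] turn -0.0015 shift [-148.9    2.9   41.2] F [ 0.9 -0.3  0. ] w 16.4 j [ 0.45  0.53 -0.35  1.74  0.22  0.91 -0.1 ] toolx [-0. -0. -1.] t 23.18
card 923 x med 5.2 y [-50.1 -47.4  46.4  50.6] slope 0.27
yel 285
[[ -14.5 -157.1  128. ]
 [  11.4  -91.2  140.1]
 [  42.   -61.1  206.8]]
red 71
[[ -24.9 -116.7  110.7]
 [   6.   -24.6  162.2]
 [  23.2  -11.7  181.1]]
  blob 43 [355.1 211.6] [[4.3, -35.2, 159.1], [5.7, -23.9, 166.0], [7.3, -12.0, 173.2]]
  blob 25 [353. 231.] [[4.8, -55.8, 109.4], [14.3, -52.6, 134.7], [23.8, -22.2, 148.3]]
```

View pics/s9.png

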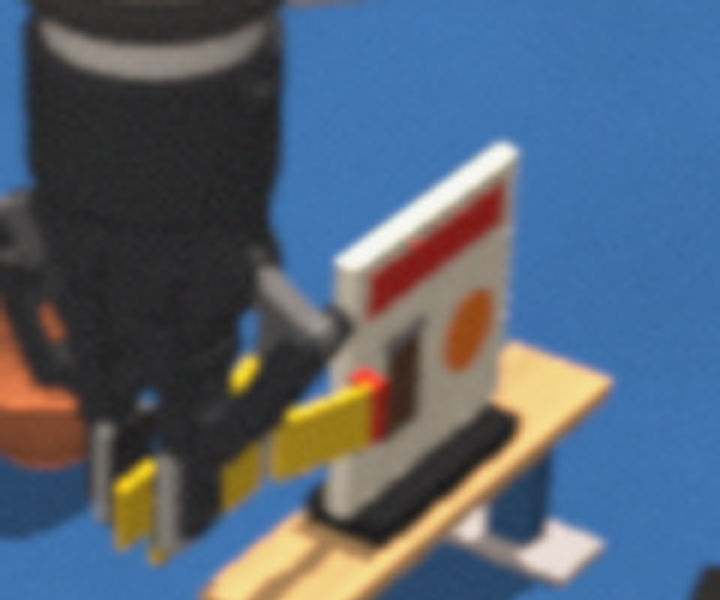

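```bash
python3 -m pendant '[10,0,0.8,-2,0,10,0,0.7,-4,0,10,0,0,-5,0,10,0,0,-5,0,10,0,0,-4,0,10,0,0,-2,0,10,0,0,0,0,10,0,0,0,0]' 30
python3 - <<'E'
from k import *
clipcard()
p,d,c=grab("scene"); a=cv2.resize(p[165:285,290:410],(600,600),interpolation=cv2.INTER_CUBIC); save(a,"s10.png")
q,dt,ct=grab("top"); save(cv2.resize(q[130:300,240:410],(600,600)),"t10.png")
print((q[170:240,270:375].astype(int)[...,0]>180).sum())
C=np.array([.620,-.0385]); a=np.radians(83.8); ey=np.array([np.cos(a),np.sin(a)]); ex=np.array([ey[1],-ey[0]])
Q=(r.get_obs()["tcp_pos"][:2]-C)*1000; print("tcp local",Q@ex,Q@ey)
E
```

```text
clock: 24.28
tcp_pos: [0.6052, -0.1611, 0.1311]
orientation: [1.289, 1.155, -1.289]
contact_force: [0.6, 0.2, -0.6]
grip_width: 0.0158
cur yaw -6.26 tcp [ 0.6052 -0.1611  0.1311] turn -0.0011 shift [-148.9    1.4   63.5] F [ 0.6  0.2 -0.6] w 15.8 j [ 0.42  0.53 -0.35  1.75  0.22  0.91 -0.13] toolx [-0. -0. -1.] t 24.27
card 747 x med 5.2 y [-48.8 -45.3  47.2  52. ] slope 0.17
yel 299
[[ -16.3 -135.   125.9]
 [  13.2  -67.8  140.5]
 [  43.3  -37.   208.9]]
red 31
[[  4.6 -34.9 139. ]
 [  6.9 -22.2 161.9]
 [ 23.8 -11.6 173.1]]
  blob 18 [356.7 209.9] [[4.6, -26.8, 160.8], [5.9, -16.5, 166.8], [7.2, -11.5, 173.1]]
  blob 13 [358.  223.4] [[8.2, -35.1, 138.6], [18.3, -31.6, 148.2], [23.9, -16.2, 149.4]]
1226
tcp local -1.4314721612860615 -123.53720223454319
```

Run:
```python
from m import *
p,d,c=grab("scene"); W=cloud(d,c); a=np.radians(83.8); ey=np.array([np.cos(a),np.sin(a)]); ex=np.array([ey[1],-ey[0]])
P=sel(W,.57,.68,-.14,.06,.155,.176); Q=(P[:,:2]-[.620,-.0385])*1000; x,y=Q@ex,Q@ey; m=(abs(x)<15)&(y>-30)
print("card face upper",np.median(x[m]),np.degrees(np.polyfit(y[m],x[m],1)[0]),m.sum())
o=r.get_obs(); print(o["contact_force"],o["grip_width"],o["clock"])
print(r.hand_in())
```

```text
card face upper 5.604302737120905 -0.12501862806435862 167
[ 0.01487107  0.32305138 -0.32660752] 0.016065513243568204 24.475
the job is handed in; nothing more can be done
None
```

The price card stands upright in the middle of the smaller wooden shelf, released. The clip is held wide open around the card's -y side edge, and the job is handed in at about 24.5 s of the 64 s allowed.

- **Card:** My measurements put it about 2 mm from the shelf's centre and within about 1° of its line. Its face has not measurably moved since I let go of it.
- **Clip:** The fingers hold the tails at 16 mm, which is the stop, so the jaws are fully open. By arm position and depth, the card edge sits about 18 mm behind the lip tips, roughly at mid-board height. The contact force was about 0.5 N or less, which is noise, so I see no sign of touching.
- **Bystanders:** I never moved near enough to touch the bowl, glass, jar or calculator, but I did not re-measure them at the end.

**Checks that disagreed or failed:**
- The cameras and the arm's own position differed by about 2–3 mm sideways, so I centred the clip between the two estimates. I expect at least 4 mm of gap on each side of the card.
- The far lip was hidden behind the card, so its gap is inferred, not seen.
- I had used all 12 picture views before the final pose, so that pose was checked only by depth, position and force readings.

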